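# Draw the tight cover off a stock module case in the bench hold-down

### The job

Open the tall module case for the stock check: set it on the plate of the bench hold-down, slide it gently in under the fixed lip until you feel its foot touch the stop inside, and push the clamp handle all the way down so that the base is held. Then draw the tight cover straight off and set it down gently, open side down, on the rubber mat; leave the base clamped and the other things on the bench as they are.

Things in the scene. Friction and masses are not known exactly. Their poses are not given: they have to be found in the camera images.
- case_base: Base of the tall module case, loose. Aluminium foot 176 x 56 x 3 mm (x, y, z), its ends sticking out as ears 32 mm beyond the cover; on it an open-topped box 106 x 50 mm with a circuit board inside, rim 64 mm above the underside. Origin: centre of the underside; x long axis, y across, z up. Both ends alike (a half turn makes no difference). 0.36 kg give or take a fifth.
- case_cover: Steel cover of the tall case: box open below, 112 x 56 mm outside, 56 mm high, 2 mm walls, paper label on top, 0.11 kg. Starts fully on. Origin: centre of its open lower rim, then 10 mm above the underside of the foot; axes as the base's. Can be gripped across the 56 mm, and the whole case carried by it: it is so tight that a base not held down comes up with it.
- case_springs (a point): Middle of the base's box, 54 mm above the underside, level with four contact springs on its long sides. They grip the cover with 11 to 18 N of friction in all, for the first 44 mm of its upward travel; its rim clears the base after 54 mm.
- holddown: Hold-down screwed to the bench: aluminium plate 320 x 90 x 12 mm. Origin: on the bench under the seat. x runs along the plate, from the lip (at -x) to the toggle clamp (at +x); y across; z up. Plate from x = -130 to 190 mm. Clamp bracket from x = 122 to 184 mm, up to z = 66 mm. While open, the clamp's arm stands upright at x = 97 to 150 mm, up to z = 135 mm.
- seat (a point): Point on the plate's top (holddown x, y = 0, z = 12 mm), axes as holddown's. A seated case_base has its origin here or up to 12 mm further in (towards -x), depending on how the stop is set.
- lip: Dark steel lip on the plate, 56 x 76 x 13 mm (x, y, z), top at holddown z = 25 mm; under it a slot for the foot, 5 mm high and open to +x. Inside sits its thumb-screwed end stop. How deep that is set is not given: it meets the foot 16 to 28 mm inside the slot and must be felt for. Origin: on the plate under the lip's rear edge, holddown x = -128 mm; axes as holddown's.
- lip_edge (a point): Middle of the lip's lower front edge, the mouth of the slot: x = -72 mm, z = 17 mm in holddown's frame. Set the case on the plate with its foot just short of it (case origin 20 to 24 mm from the seat towards the clamp, long axis along the plate), then slide it in along -x.
- clamp_pivot (a point): Axis of the clamp's handle, on the hold-down's centre line: x = 165 mm, z = 56 mm in holddown's frame. The handle turns about an axis along holddown's y.
- handle_end (a point): Free end of the clamp's handle, on its axis, 116 mm from the pivot. Black rubber grip, 18 mm in diameter, over the outer 80 mm. Open: nearly upright, 85 degrees above level. Closed: 10 degrees above level, pointing away from the seat (holddown +x).
- clamp_handle (a joint): Angle of the clamp's handle: 0 open (upright), 1.3 rad fully down. Pushed over, away from the seat, and down, against 2 to 5 N at the grip; the linked arm swings down with it and is dead on centre at the end, so that the work cannot lift it. The handle stays where it is left.
- clamp_nose: Black rubber nose, 13 mm in diameter, at the end of the clamp's arm. Origin on its axis, 32 mm behind its pressing end. With the handle fully down it presses with about 8 N on the ear of a seated case, at holddown x = 68 mm, whatever the setting of the stop.
- mat: Thin dark rubber mat, fixed on the bench, 110 x 165 x 3 mm (x, y, z), a steel snap in one corner. Origin: centre of the underside.
- flat_case: Another module case, low: 120 x 56 mm, 27 mm high. Bystander, loose. Origin: centre of the underside.
- tape_roll: Roll of paper tape lying flat, 68 mm in diameter, 24 mm high. Bystander, loose. Origin: centre of the underside.
- screwdriver: Screwdriver lying on the bench behind the hold-down. Bystander, loose.
- jar: Jar with a blue cap, 56 mm in diameter, 75 mm high. Bystander, loose. Origin: centre of the underside.
Things that resemble listed ones, but are neither listed nor needed, are in the scene too. Leave any green or yellow look-alike of the case_cover alone.

How it is judged:
By the outcome, as a careful person would: the job done as asked, in the order asked, and still so for the second after the job is handed in, with the robot touching nothing.
It also fails if it takes over 61 s, if anything falls off the work surface, if the arm or the gripper's body presses on something with over 40 N, if the wrist force passes 120 N, or if a joint passes its speed limit or range.

### The arm

A 6-joint arm with a two-finger parallel gripper is mounted at the origin on the work surface. World frame = base frame: x ahead of the robot, y to its left, z up, the work surface at z = 0. Lengths are in m, angles in rad, forces in N, time in s.
With the tool pointing down it reaches from about 0.425 to 1.125 m from the base axis. Payload 14.9 kg.
Tool frame: the origin (TCP) lies at the very end of the fingers, on their centre line; the grasp point (between the pads) lies 19 mm behind it (bot.grip_depth is the distance from the TCP to the grasp point, in m); z points along the fingers, y is the direction in which the jaws open and shut (so a half turn about z gives the same grasp; the last joint's range is limited). The gripper opens to 91 mm and grips with 3 to 60 N. Pads are 32 mm wide; open, the fingers measure 118 mm over their backs; the gripper's body (76 mm by 178 mm) begins 60 mm behind the grasp point.
Start: joints at [-1.231, 0.379, 1.734, -0, 1.028, -0.033], TCP at [0.255, -0.652, 0.214] pointing down, gripper open.
Joint ranges: [-2.77, 2.77], [-0.74, 2.19], [0, 2.66], [-1.06, 4.2], [0.31, 2.87], [-3.08, 3.08]. Speed limits (rad/s): [1.89, 1.89, 2.39, 3.14, 3.14, 3.14].

### API

Orientations are given as a unit quaternion [x, y, z, w].
In Python, from cell import bot, snapshot gives the robot as it stands.
- The arm moves only by the tool play_rows, never from a script. Its argument "moves" is a list that holds one entry, the list of rows, each a list of 6 numbers: the shift along the tool's x, y, z each as a share of 0.1 m, from -1 to 1, then the turn, a rotation vector about the tool's x, y, z each as a share of 60 degrees, from -1 to 1. A call has 1 to 5 rows; each row is the pose to reach, as a shift and turn from the pose commanded when the call began, along the tool's axes at that moment; what a row does not reach only later rows make up. A row lasts 1/10 s, in which the tool goes at most 50 mm and 8.59 degrees, less where a joint would pass 70% of its speed; a pose out of reach is approached as far as the arm can. A call with a number of a shift or a turn outside -1 to 1 is refused whole. A call with a gripper value outside its range is refused whole. "hand" is the opening, from 0 (shut) to 1 (fully open), set as the call begins (left out, the last holds). The fingers move at their own pace and stop on an object; the grip force is fixed at half the most. Time passes only in rows, so rows that repeat a pose let the fingers close. It gives the time, the measured TCP pose, the force and the opening at its end, in the units of the state.
- bot.state(): the state, without advancing time (a new reading comes with each control period).
- snapshot(name): name is "scene" or "top" or "wrist"; returns a dict with "img" (480x640x3 uint8, red, green, blue), "vertical_fov" (degrees; the focal length in pixels is half the picture's height over the tangent of half this angle, whatever the lens; pixels are square), "cx", "cy" (the principal point, pixels), "R" (3x3) and "t" (3): a world point X has camera coordinates R X + t. Camera axes: x right, y down, z forward; pixel columns grow to the right and rows downward; lengths in m; the calibration is good to about 2 mm. A picture is of the moment at which its call begins. There is no depth.
- bot.job_done(): hands the job in, once; it reports no verdict.
The state is a dict: "t": time; "joint_positions": joint angles; "qvel": joint speeds; "joint_efforts": joint torques, N m; "eef_pos": TCP position; "ee_rot": TCP orientation; "force": force on the tool from outside, world axes, zero at the start; "wrist_torque": the same for the moment, N m; "grip_width": finger opening in m.
Only numpy, scipy, OpenCV 4.12 (cv2) and the standard library are available. Lean on these libraries where they do the work, as an engineer would, in place of code of your own. Each camera call takes 0.05 s, during which the arm holds its last target. There are 200 camera calls.

## Working session

There is one attempt and no reset: what is moved stays moved. The work goes in short steps, Python scripts to look and compute and a tool call to move; the robot and the scene stay as the last step left them, time stands still between calls to the robot, and variables do not carry over. Pictures are saved under pics/ and viewed, about 8 in all and at most 12, crops included, and the job is handed in when it is done.

Besides the shell and the picture viewer there is one more tool, called after "Call:" as a command line: name --argument value ..., lists and objects as JSON in quotes. play_rows: Moves the arm, as the interface text tells. Its arguments: {"type":"object","properties":{"moves":{"type":"array"},"hand":{"type":"number"}},"required":["moves"]}

```bash
ls; mkdir -p pics; cat > h.py <<'E'
import numpy as np,cv2,pickle
from cell import bot,snapshot
from scipy.spatial.transform import Rotation as Ro
def snap(n,name):
    s=snapshot(n); cv2.imwrite(f'pics/{name}.png',s['img'][:,:,::-1]); pickle.dump(s,open(f'pics/{name}.pkl','wb')); return s
def load(name): return pickle.load(open(f'pics/{name}.pkl','rb'))
def ray(s,u,v,z):
    f=240/np.tan(np.radians(s['vertical_fov']/2)); R=np.array(s['R']);t=np.array(s['t'])
    c=-R.T@t; d=R.T@np.array([(u-s['cx'])/f,(v-s['cy'])/f,1]); return c+d*(z-c[2])/d[2]
def proj(s,X):
    f=240/np.tan(np.radians(s['vertical_fov']/2)); p=np.array(s['R'])@np.array(X)+np.array(s['t']); return s['cx']+f*p[0]/p[2],s['cy']+f*p[1]/p[2]
E
python3 - <<'E'
from h import *
for n in ('scene','top','wrist'):
    s=snap(n,n+'0'); print(n,s['vertical_fov'],s['cx'],s['cy'],(-np.array(s['R']).T@s['t']).round(3))
print(bot.state())
E
```

```text
pics
scene 43.45425729870527 324.99474839990677 233.42768985063998 [ 1.369 -0.526  1.067]
top 54.1684558632013 310.39152247236035 241.09872981596243 [ 0.422 -0.141  1.233]
wrist 61.367510072310445 310.991019320413 250.65476015067645 [ 0.318 -0.627  0.384]
{'t': 0.15, 'joint_positions': array([-1.23130565e+00,  3.79312514e-01,  1.73462980e+00, -1.98517871e-05,
        1.02851440e+00, -3.32417548e-02]), 'qvel': array([ 0.00180367, -0.00074863,  0.00030405, -0.00181601, -0.00189318,
        0.0007906 ]), 'joint_efforts': array([-4.59516614e-04, -7.64122009e+01, -4.34657800e+01,  6.50315196e-02,
        4.09819884e-02, -7.79313450e-05]), 'eef_pos': array([ 0.25484192, -0.65164189,  0.2134302 ]), 'ee_rot': array([ 9.82682981e-01,  1.85294285e-01, -7.42965628e-05, -4.25680018e-04]), 'force': array([ 0.17060925, -0.01749613,  0.71746505]), 'wrist_torque': array([0.08670639, 0.02210898, 0.00123923]), 'grip_width': 0.09149583764731103}
```

View pics/scene0.png

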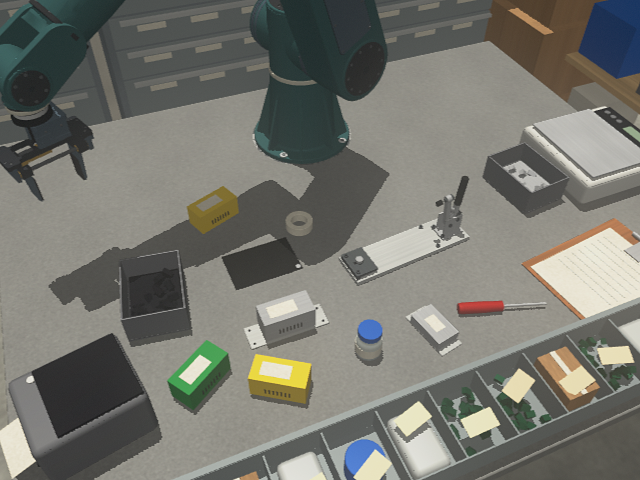

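View pics/top0.png

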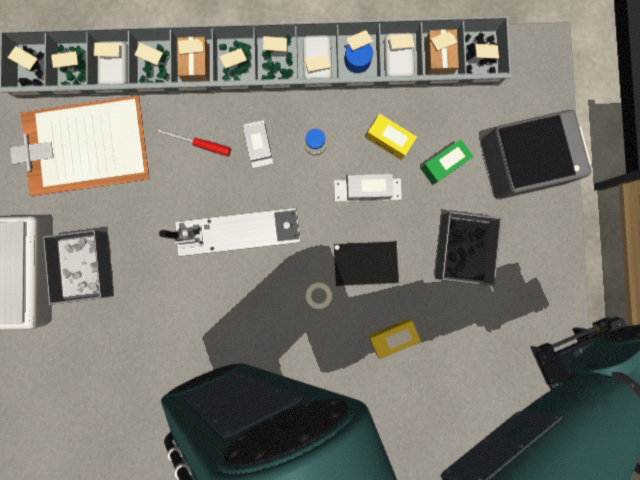

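The scene and top views show the ear-footed grey case at top (368,187), the flat case at (258,143) and green/yellow look-alikes at (446,160), (391,136) and (396,339). The hold-down runs from the clamp (180,237) to the lip (288,225), and the mat is at (366,263). Only the item at (368,187) is grey steel with ears and tall, so it fits the description of the tall case. I'll confirm it in an enlarged crop.

```bash
python3 - <<'E'
from h import *
s=load('top0'); g=s['img']
cv2.imwrite('pics/crop1.png',cv2.resize(g[110:300,150:416][:,:,::-1],None,fx=3,fy=3,interpolation=cv2.INTER_CUBIC))
hsv=cv2.cvtColor(g,cv2.COLOR_RGB2HSV)
m=((hsv[...,1]<40)&(hsv[...,2]>150)).astype(np.uint8); 
for c in cv2.findContours(m,0,2)[0]:
    if cv2.contourArea(c)>150:
        r=cv2.minAreaRect(c)
        if 100<r[0][1]<300 and 150<r[0][0]<420: print('light',np.round(cv2.boxPoints(r),1).tolist(),r[1:])
m=((hsv[...,2]<45)).astype(np.uint8)
for c in cv2.findContours(m,0,2)[0]:
    if cv2.contourArea(c)>150:
        r=cv2.minAreaRect(c)
        if 100<r[0][1]<300 and 150<r[0][0]<420: print('dark',np.round(cv2.boxPoints(r),1).tolist(),r[1:], ray(s,*r[0],.003))
for n,p in dict(case=(368,187),lip=(288,225),clamp=(180,237),mat=(366,263)).items(): print(n,ray(s,*p,0.01).round(3))
E
```

```text
light [[345.79998779296875, 286.0], [390.8999938964844, 283.6000061035156], [391.3999938964844, 293.0], [346.29998779296875, 295.3999938964844]] ((9.355472564697266, 45.20059585571289), 86.98721313476562)
light [[-0.0, 0.0], [620.0, 0.0], [620.0, 479.0], [0.0, 479.0]] ((479.0, 620.0), 90.0)
dark [[333.3999938964844, 244.8000030517578], [395.0, 241.3000030517578], [397.20001220703125, 281.70001220703125], [335.70001220703125, 285.1000061035156]] ((40.437644958496094, 61.62718963623047), 86.8201675415039) [ 0.44012519 -0.27440957  0.003     ]
case [ 0.64  -0.287  0.01 ]
lip [ 0.545 -0.075  0.01 ]
clamp [0.521 0.209 0.01 ]
mat [ 0.441 -0.275  0.01 ]
```

View pics/crop1.png

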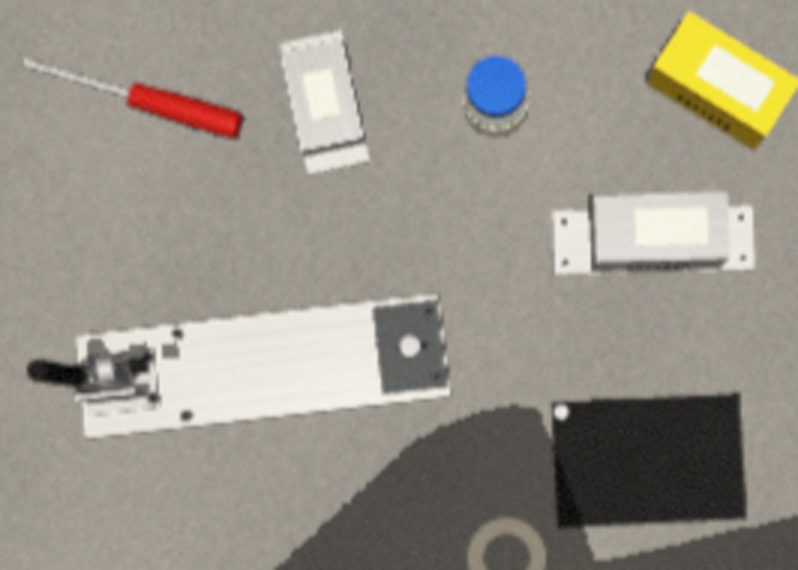

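The crop confirms it: grey steel tall case with two-hole ears at crop (653,240). The plate corners are at (78,337), (85,437), (449,393) and (438,296), and the lip front edge runs (375,307)–(383,393).

```bash
python3 - <<'E'
from h import *
s=load('top0')
def P(c,z): return ray(s,150+(c[0]+.5)/3-.5,110+(c[1]+.5)/3-.5,z)
def rep(n,cs,z):
    p=np.array([P(c,z)[:2] for c in cs]); print(n,p.round(4).tolist(),'sides',[round(np.linalg.norm(p[i]-p[i-1]),4) for i in range(len(p))],'c',p.mean(0).round(4)); return p
pl=rep('plate',[(78,337),(85,437),(449,393),(438,296)],.012)
d=(pl[0]+pl[1]-pl[2]-pl[3]); print('yaw hd',np.degrees(np.arctan2(d[1],d[0])))
u=d/np.linalg.norm(d); print('seat',pl.mean(0)-.03*u)
rep('lipfront',[(375,307),(383,393)],.025)
ft=rep('foot',[(554,210),(554,273),(753,269),(753,206)],.003)
d=(ft[0]+ft[1]-ft[2]-ft[3]); print('yaw case',np.degrees(np.arctan2(d[1],d[0])))
rep('covertop',[(593,195),(594,262),(728,260),(727,192)],.066)
rep('mat',[(552,402),(559,526),(746,516),(739,394)],.003)
print(P((35,369),.17))
E
```

```text
plate [[0.5609, 0.2192], [0.4734, 0.2137], [0.5032, -0.1036], [0.5884, -0.0961]] sides [np.float64(0.3164), np.float64(0.0877), np.float64(0.3187), np.float64(0.0854)] c [0.5315 0.0583]
yaw hd 95.18210921486065
seat [0.53416765 0.02843309]
lipfront [[0.5785, -0.0419], [0.5039, -0.0472]] sides [np.float64(0.0748), np.float64(0.0748)] c [ 0.5412 -0.0446]
foot [[0.6632, -0.1999], [0.6072, -0.1983], [0.6059, -0.3732], [0.6619, -0.3753]] sides [np.float64(0.1754), np.float64(0.056), np.float64(0.1749), np.float64(0.056)] c [ 0.6345 -0.2867]
yaw case 89.5843786410253
covertop [[0.6626, -0.2299], [0.606, -0.229], [0.6046, -0.3407], [0.662, -0.342]] sides [np.float64(0.1121), np.float64(0.0566), np.float64(0.1118), np.float64(0.0574)] c [ 0.6338 -0.2854]
mat [[0.4936, -0.1932], [0.3854, -0.1961], [0.3899, -0.3588], [0.4962, -0.3567]] sides [np.float64(0.1635), np.float64(0.1082), np.float64(0.1627), np.float64(0.1064)] c [ 0.4413 -0.2762]
[0.51933945 0.20551685 0.17      ]
```

Call:
play_rows --moves '[[[0.5, -0.2, 0, 0, 0, 0], [1, -0.42, 0, 0, 0, 0], [1, -0.42, 0, 0, 0, 0]]]' --hand 1

```text
t: 0.45
eef_pos: [0.3352, -0.5733, 0.2135]
ee_rot: [0.982, 0.186, 0.0, -0.001]
force: [0.3, -0.4, 0.5]
grip_width: 0.0913
```

Call:
play_rows --moves '[[[0.5, -0.2, 0, 0, 0, 0], [1, -0.42, 0, 0, 0, 0], [1, -0.42, 0, 0, 0, 0]]]'

```text
t: 0.75
eef_pos: [0.413, -0.4981, 0.2138]
ee_rot: [0.982, 0.187, 0.0, -0.0]
force: [1.1, -1.1, 0.8]
grip_width: 0.0915
```

Call:
play_rows --moves '[[[0.5, -0.2, 0, 0, 0, 0], [1, -0.42, 0, 0, 0, 0], [1, -0.42, 0, 0, 0, 0]]]'

```text
t: 1.05
eef_pos: [0.4907, -0.4229, 0.2139]
ee_rot: [0.982, 0.187, 0.0, -0.0]
force: [-0.6, 0.5, 1.0]
grip_width: 0.0913
```

Call:
play_rows --moves '[[[0.5, -0.2, 0, 0, 0, 0], [1, -0.42, 0, 0, 0, 0], [1, -0.42, 0, 0, 0, 0]]]'

```text
t: 1.35
eef_pos: [0.5685, -0.3476, 0.2139]
ee_rot: [0.982, 0.186, 0.0, -0.0]
force: [-0.4, 0.6, 0.0]
grip_width: 0.0917
```

Call:
play_rows --moves '[[[0.4, -0.2, 0, 0, 0, -0.14], [0.86, -0.35, 0, 0, 0, -0.28], [0.86, -0.35, 0, 0, 0, -0.42], [0.86, -0.35, 0, 0, 0, -0.56], [0.86, -0.35, 0, 0, 0, -0.57]]]'

```text
t: 1.85
eef_pos: [0.6333, -0.2866, 0.2136]
ee_rot: [0.884, 0.467, -0.0, -0.0]
force: [0.3, -0.3, 0.1]
grip_width: 0.0912
```

Call:
play_rows --moves '[[[0, 0, 0, 0, 0, -0.14], [0, 0, 0, 0, 0, -0.28], [0, 0, 0, 0, 0, -0.42], [0, 0, 0, 0, 0, -0.56], [0, 0, 0, 0, 0, -0.57]]]'

```text
t: 2.35
eef_pos: [0.6331, -0.2868, 0.2139]
ee_rot: [0.709, 0.705, -0.0, -0.0]
force: [0.4, 0.2, 0.5]
grip_width: 0.0911
```

Call:
play_rows --moves '[[[0, 0, 0.4, 0, 0, 0], [0, 0, 0.8, 0, 0, 0], [0, 0, 1, 0, 0, 0]]]'

```text
t: 2.65
eef_pos: [0.6318, -0.2858, 0.1107]
ee_rot: [0.711, 0.703, -0.001, -0.002]
force: [0.5, 0.1, 0.2]
grip_width: 0.0911
```

Call:
play_rows --moves '[[[0, 0.01, 0.3, 0, 0, 0], [0, 0.01, 0.6, 0, 0, 0], [0, 0.01, 0.8, 0, 0, 0], [0, 0.01, 0.86, 0, 0, 0], [0, 0.01, 0.86, 0, 0, 0]]]'

```text
t: 3.15
eef_pos: [0.6344, -0.2861, 0.0276]
ee_rot: [0.709, 0.705, -0.0, -0.0]
force: [0.4, 0.2, 0.5]
grip_width: 0.091
```

Call:
play_rows --moves '[[[0, 0, 0, 0, 0, 0], [0, 0, 0, 0, 0, 0], [0, 0, 0, 0, 0, 0], [0, 0, 0, 0, 0, 0], [0, 0, 0, 0, 0, 0]]]' --hand 0

```text
t: 3.65
eef_pos: [0.6348, -0.2859, 0.0284]
ee_rot: [0.709, 0.706, 0.0, 0.0]
force: [-1.2, 1.5, 6.3]
grip_width: 0.0558
```

Call:
play_rows --moves '[[[0, 0, 0, 0, 0, 0], [0, 0, 0, 0, 0, 0], [0, 0, 0, 0, 0, 0]]]'

```text
t: 3.95
eef_pos: [0.6348, -0.2859, 0.0284]
ee_rot: [0.709, 0.706, 0.0, 0.0]
force: [-1.8, 0.6, 5.6]
grip_width: 0.0556
```

Call:
play_rows --moves '[[[0, 0, -0.2, 0, 0, 0], [0, 0, -0.5, 0, 0, 0], [0, 0, -0.8, 0, 0, 0], [0, 0, -0.9, 0, 0, 0], [0, 0, -0.9, 0, 0, 0]]]'

```text
t: 4.45
eef_pos: [0.6353, -0.2862, 0.1198]
ee_rot: [0.709, 0.706, 0.0, 0.001]
force: [0.0, -0.4, -5.2]
grip_width: 0.0561
```

```bash
python3 - <<'E'
from h import *
s=load('scene0'); g=s['img'][160:290,330:490][:,:,::-1].copy()
cv2.imwrite('pics/crop2.png',cv2.resize(g,None,fx=4.5,fy=4.5,interpolation=cv2.INTER_CUBIC))
u=np.array([-.0903,.9959,0]);o=np.array([.5344,.028,0])
for x in (97,110,122,150,165):
    for z in (12,60,100,135): 
        a=proj(s,o+u*x/1e3+[0,0,z/1e3]); print(x,z,np.round([(a[0]-330)*4.5,(a[1]-160)*4.5]))
E
```

```text
97 12 [440. 342.]
97 60 [452. 279.]
97 100 [462. 224.]
97 135 [472. 175.]
110 12 [459. 334.]
110 60 [472. 271.]
110 100 [483. 217.]
110 135 [493. 167.]
122 12 [477. 327.]
122 60 [490. 264.]
122 100 [501. 209.]
122 135 [512. 160.]
150 12 [518. 310.]
150 60 [532. 247.]
150 100 [544. 193.]
150 135 [555. 143.]
165 12 [540. 301.]
165 60 [555. 238.]
165 100 [567. 184.]
165 135 [579. 134.]
```

View pics/crop2.png

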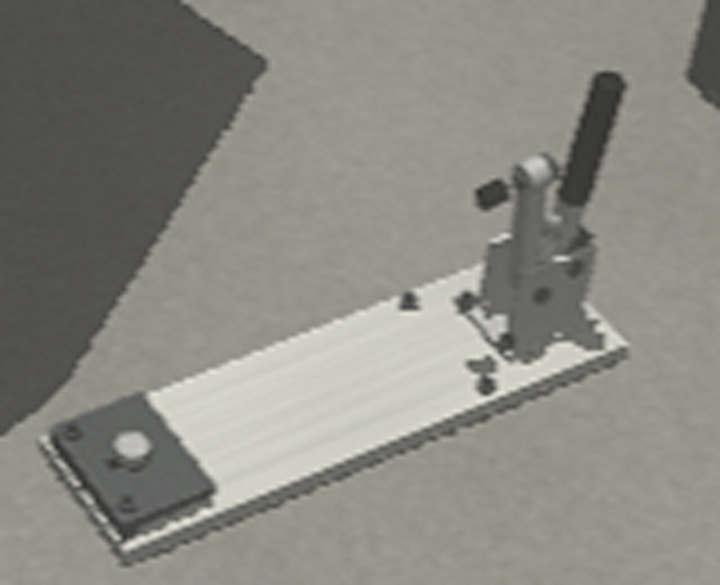

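The crop shows the upright arm with its nose at crop (490,192), about z 0.117 m. The ear will pass below it, so I'll come in over the lip, go low, then move back towards the clamp.

Call:
play_rows --moves '[[[0.3, -0.1, 0, 0, 0, 0], [0.65, -0.22, 0, 0, 0, 0], [1, -0.34, 0, 0, 0, 0]]]'

```text
t: 4.75
eef_pos: [0.5994, -0.1845, 0.1161]
ee_rot: [0.709, 0.705, -0.001, -0.001]
force: [-0.4, -0.7, -4.0]
grip_width: 0.0559
```

Call:
play_rows --moves '[[[0.35, -0.12, 0, 0, 0, -0.03], [0.7, -0.24, 0, 0, 0, -0.06], [1, -0.34, 0, 0, 0, -0.09], [1, -0.34, 0, 0, 0, -0.09]]]'

```text
t: 5.15
eef_pos: [0.5649, -0.0826, 0.1162]
ee_rot: [0.673, 0.739, -0.001, -0.002]
force: [-0.3, -0.3, -4.7]
grip_width: 0.0559
```

Call:
play_rows --moves '[[[0.3, -0.05, 0, 0, 0, 0], [0.6, -0.12, 0, 0, 0, 0], [0.85, -0.17, 0, 0, 0, 0], [0.9, -0.18, 0, 0, 0, 0], [0.9, -0.18, 0, 0, 0, 0]]]'

```text
t: 5.65
eef_pos: [0.5409, 0.0027, 0.1171]
ee_rot: [0.674, 0.739, -0.0, -0.0]
force: [0.2, -0.5, -3.9]
grip_width: 0.0559
```

```bash
python3 - <<'E'
from h import *
s=snap('wrist','w1');t=snap('top','t1'); st=bot.state(); print(st['eef_pos'],Ro.from_quat(st['ee_rot']).as_matrix()[:,0],st['force'])
E
```

```text
[0.5415794  0.00181953 0.1175117 ] [-8.97032583e-02  9.95968535e-01 -5.45627568e-05] [ 0.38444549 -0.59612066 -4.40880205]
```

View pics/w1.png

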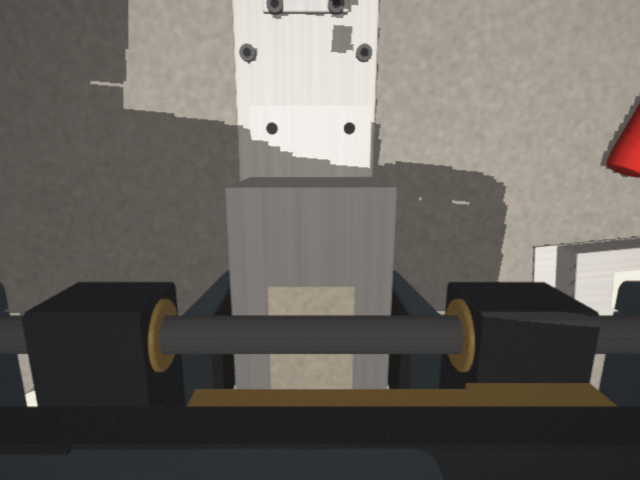

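The wrist view shows the cover's front top edge at (226..397,187), the ear holes at (272,128) and (349,128), and plate bolts at (247,53) and (364,53).

```bash
python3 - <<'E'
from h import *
s=load('w1'); R=np.array([[-.0903,.9959],[.9959,.0903]]) ; seat=np.array([.5344,.028])
f=lambda u,v,z:((R@(ray(s,u,v,z)[:2]-seat))*1e3).round(1)  # hd x, -y
zb=.0891
tcp=R@(np.array([.5416,.0018])-seat)*1e3; print('tcp',tcp.round(1))
print('cover front',f(226,187,zb+.066),f(397,187,zb+.066))
print('holes',f(272,128,zb+.003),f(349,128,zb+.003))
print('bolts',f(247,53,.015),f(364,53,.015))
print('plate edges')
g=cv2.cvtColor(s['img'],cv2.COLOR_RGB2GRAY)
for r in (20,40,80): 
    d=np.diff(cv2.GaussianBlur(g,(5,5),0)[r].astype(int)); a=200+np.argmax(d[200:255]); b=365+np.argmin(d[365:420]); print(r,a,b,f(a+.5,r,.012),f(b+.5,r,.012))
E
```

```text
tcp [-26.7   4.8]
cover front [ 30.4 -22.9] [30.4 32.6]
holes [ 52.  -13.5] [52.  22.1]
bolts [100.6 -35.2] [100.6  37.2]
plate edges
20 233 377 [119.9 -43.3] [119.8  45.3]
40 234 376 [108.7 -43.2] [108.6  45.1]
80 235 374 [ 85.5 -43.6] [85.4 44.7]
```

Call:
play_rows --moves '[[[0.1, -0.02, 0.1, 0, 0, 0], [0.2, -0.04, 0.3, 0, 0, 0], [0.26, -0.04, 0.5, 0, 0, 0], [0.26, -0.04, 0.54, 0, 0, 0], [0.26, -0.04, 0.54, 0, 0, 0]]]'

```text
t: 6.25
eef_pos: [0.5346, 0.0278, 0.0631]
ee_rot: [0.675, 0.738, -0.001, -0.001]
force: [0.6, 0.2, -3.8]
grip_width: 0.0558
```

Call:
play_rows --moves '[[[0.08, 0, 0, 0, 0, 0], [0.16, 0, 0, 0, 0, 0], [0.22, 0, 0, 0, 0, 0], [0.22, 0, 0, 0, 0, 0], [0.22, 0, 0, 0, 0, 0]]]'

```text
t: 6.75
eef_pos: [0.5333, 0.0501, 0.0642]
ee_rot: [0.674, 0.738, 0.0, 0.0]
force: [0.1, -0.1, -4.1]
grip_width: 0.0559
```

```bash
cat > st.py <<'E'
from h import *
st=bot.state(); R=np.array([[-.0903,.9959],[.9959,.0903]]); seat=np.array([.5344,.028])
p=st['eef_pos'];m=Ro.from_quat(st['ee_rot']).as_matrix()
print('t',st['t'],'hd',(R@(p[:2]-seat)*1e3).round(2),'z',round(p[2]*1e3,2),'F',st['force'].round(2),'x',m[:,0].round(4),'zax',m[:,2].round(4),'w',st['grip_width'])
E
python3 st.py
```

```text
t 6.75 hd [22.13  0.86] z 64.19 F [ 0.14 -0.07 -4.1 ] x [-0.0905  0.9959 -0.    ] zax [ 4.e-04 -0.e+00 -1.e+00] w 0.055860945470616305
```

Call:
play_rows --moves '[[[0, 0, 0.08, 0, 0, 0], [0, 0, 0.15, 0, 0, 0], [0, 0, 0.19, 0, 0, 0], [0, 0, 0.22, 0, 0, 0], [0, 0, 0.22, 0, 0, 0]]]'

```text
t: 7.25
eef_pos: [0.5328, 0.0498, 0.0413]
ee_rot: [0.675, 0.738, -0.0, -0.0]
force: [-0.2, 0.5, -3.8]
grip_width: 0.0556
```

Call:
play_rows --moves '[[[0, 0, 0.01, 0, 0, 0], [0, 0, 0.02, 0, 0, 0], [0, 0, 0.02, 0, 0, 0], [0, 0, 0.02, 0, 0, 0]]]'

```text
t: 7.65
eef_pos: [0.5335, 0.0498, 0.0403]
ee_rot: [0.675, 0.738, 0.0, 0.0]
force: [-1.0, -2.0, 4.0]
grip_width: 0.0563
```

```bash
python3 st.py
```

```text
t 7.65 hd [21.84  1.04] z 40.34 F [-1.03 -2.01  3.99] x [-9.000e-02  9.959e-01 -1.000e-04] zax [ 6.e-04 -0.e+00 -1.e+00] w 0.05627128315897862
```

Call:
play_rows --moves '[[[-0.03, 0, -0.004, 0, 0, 0], [-0.07, 0, -0.004, 0, 0, 0], [-0.12, 0, -0.004, 0, 0, 0], [-0.17, 0, -0.004, 0, 0, 0], [-0.2, 0, -0.004, 0, 0, 0]]]'

```text
t: 8.15
eef_pos: [0.5351, 0.0294, 0.0404]
ee_rot: [0.675, 0.738, 0.0, 0.0]
force: [-0.3, 3.0, 0.4]
grip_width: 0.0554
```

```bash
python3 st.py
```

```text
t 8.15 hd [1.33 0.8 ] z 40.36 F [-0.31  3.03  0.38] x [-0.0895  0.996   0.    ] zax [ 1.e-04  0.e+00 -1.e+00] w 0.05543187811032638
```

Call:
play_rows --moves '[[[-0.01, 0, 0, 0, 0, 0], [-0.02, 0, 0, 0, 0, 0], [-0.03, 0, 0, 0, 0, 0], [-0.03, 0, 0, 0, 0, 0]]]'

```text
t: 8.55
eef_pos: [0.5353, 0.0269, 0.0404]
ee_rot: [0.675, 0.738, -0.0, 0.0]
force: [-0.4, -1.7, 0.3]
grip_width: 0.0557
```

```bash
python3 st.py
```

```text
t 8.55 hd [-1.18  0.76] z 40.35 F [-0.38 -1.7   0.34] x [-9.000e-02  9.959e-01 -1.000e-04] zax [ 1.e-04 -1.e-04 -1.e+00] w 0.05574747486630861
```

Call:
play_rows --moves '[[[-0.01, 0, 0, 0, 0, 0], [-0.02, 0, 0, 0, 0, 0], [-0.03, 0, 0, 0, 0, 0], [-0.03, 0, 0, 0, 0, 0]]]'

```text
t: 8.95
eef_pos: [0.5356, 0.0244, 0.0404]
ee_rot: [0.675, 0.738, 0.0, -0.0]
force: [-0.2, 9.1, 1.0]
grip_width: 0.0556
```

```bash
python3 st.py
```

```text
t 8.95 hd [-3.68  0.82] z 40.45 F [-0.21  9.08  1.03] x [-8.95e-02  9.96e-01  7.00e-04] zax [ 1.e-04  7.e-04 -1.e+00] w 0.05564525007941505
```

Call:
play_rows --moves '[[[-0.005, 0, 0, 0, 0, 0], [-0.01, 0, 0, 0, 0, 0], [-0.01, 0, 0, 0, 0, 0], [-0.01, 0, 0, 0, 0, 0]]]'

```text
t: 9.35
eef_pos: [0.5356, 0.0238, 0.0405]
ee_rot: [0.675, 0.738, 0.0, -0.0]
force: [-1.6, 14.7, 3.1]
grip_width: 0.0563
```

```bash
python3 st.py
```

```text
t 9.35 hd [-4.33  0.82] z 40.5 F [-1.55 14.65  3.06] x [-0.0894  0.996   0.001 ] zax [ 0.     0.001 -1.   ] w 0.05625908529304339
```

Call:
play_rows --moves '[[[0.01, 0, 0, 0, 0, 0], [0.01, 0, 0, 0, 0, 0]]]'

```text
t: 9.55
eef_pos: [0.5355, 0.024, 0.0403]
ee_rot: [0.675, 0.738, -0.0, -0.0]
force: [-1.0, 4.0, 0.4]
grip_width: 0.056
```

Call:
play_rows --moves '[[[0, 0, 0, 0, 0, 0], [0, 0, 0, 0, 0, 0], [0, 0, 0, 0, 0, 0], [0, 0, 0, 0, 0, 0]]]' --hand 1

```text
t: 9.95
eef_pos: [0.5355, 0.0239, 0.0403]
ee_rot: [0.675, 0.738, -0.0, -0.0]
force: [0.5, 0.3, -0.9]
grip_width: 0.0853
```

Call:
play_rows --moves '[[[0, 0, -0.3, 0, 0, 0], [0, 0, -0.7, 0, 0, 0], [0, 0, -1, 0, 0, 0], [0, 0, -1, 0, 0, 0]]]'

```text
t: 10.35
eef_pos: [0.5378, 0.0239, 0.1442]
ee_rot: [0.675, 0.738, 0.002, 0.002]
force: [0.6, 0.0, -1.6]
grip_width: 0.0911
```

Call:
play_rows --moves '[[[0, 0, -0.3, 0, 0, 0], [0, 0, -0.6, 0, 0, 0], [0, 0, -0.6, 0, 0, 0], [0, 0, -0.6, 0, 0, 0]]]' --hand 0

```text
t: 10.75
eef_pos: [0.5354, 0.0239, 0.2]
ee_rot: [0.675, 0.738, 0.0, 0.0]
force: [-0.3, 0.7, 0.2]
grip_width: 0.062
```

```bash
python3 st.py; python3 - <<'E'
from h import *
snap('wrist','w2');s=snap('scene','s2')
cv2.imwrite('pics/s2c.png',cv2.resize(s['img'][140:290,310:510][:,:,::-1],None,fx=4,fy=4,interpolation=cv2.INTER_CUBIC))
E
```

```text
t 10.75 hd [-4.13  0.63] z 199.96 F [-0.32  0.72  0.23] x [-0.0899  0.9959 -0.    ] zax [ 3.e-04 -0.e+00 -1.e+00] w 0.06203661055542548
```

View pics/w2.png

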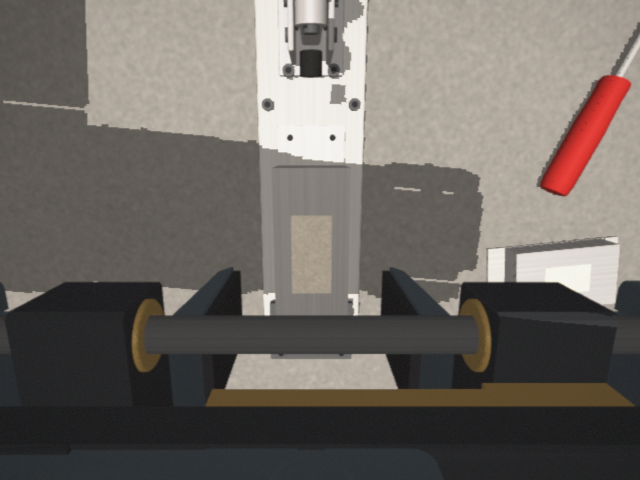

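The case sits straight under the lip: ear holes at (290,137) and (333,137) are symmetric about the plate, the label is centred, and the nose at (310,65) is on line. Next is the handle.

Call:
play_rows --moves '[[[0.3, 0, 0, 0, 0, 0], [0.7, 0, 0, 0, 0, 0], [1, 0, 0, 0, 0, 0], [1, 0, 0, 0, 0, 0]]]'

```text
t: 11.25
eef_pos: [0.5255, 0.1259, 0.1989]
ee_rot: [0.674, 0.739, -0.001, -0.001]
force: [-0.6, 0.4, 0.4]
grip_width: 0.0223
```

Call:
play_rows --moves '[[[0.2, 0, 0, 0, 0, 0], [0.4, 0, 0, 0, 0, 0], [0.42, 0, 0, 0, 0, 0], [0.42, 0, 0, 0, 0, 0]]]'

```text
t: 11.65
eef_pos: [0.5223, 0.165, 0.1995]
ee_rot: [0.674, 0.738, -0.001, -0.0]
force: [0.6, -0.4, 0.4]
grip_width: 0.0004
```

Call:
play_rows --moves '[[[0, 0, 0.15, 0, 0, 0], [0, 0, 0.35, 0, 0, 0], [0, 0, 0.48, 0, 0, 0], [0, 0, 0.48, 0, 0, 0], [0, 0, 0.48, 0, 0, 0]]]'

```text
t: 12.15
eef_pos: [0.5227, 0.165, 0.1521]
ee_rot: [0.675, 0.738, -0.0, -0.0]
force: [0.8, 0.4, 0.8]
grip_width: 0.0005
```

```bash
python3 st.py; python3 - <<'E'
from h import *
for th in (85,78,70,62,54,46,38,30,22,14,10,8):
    c,s=np.cos(np.radians(th)),np.sin(np.radians(th)); print(th,np.round([165+95*c-9*s-16,56+95*s+9*c],1))
E
```

```text
t 12.15 hd [137.53   0.7 ] z 152.06 F [0.75 0.39 0.77] x [-8.95e-02  9.96e-01 -2.00e-04] zax [-8.e-04 -2.e-04 -1.e+00] w 0.0005220264046390393
85 [148.3 151.4]
78 [159.9 150.8]
70 [173.  148.3]
62 [185.7 144.1]
54 [197.6 138.1]
46 [208.5 130.6]
38 [218.3 121.6]
30 [226.8 111.3]
22 [233.7  99.9]
14 [239.   87.7]
10 [241.   81.4]
8 [241.8  78.1]
```

Call:
play_rows --moves '[[[0.11, 0, 0, 0, 0, 0], [0.22, 0, 0.01, 0, 0, 0], [0.35, 0, 0.04, 0, 0, 0], [0.48, 0, 0.08, 0, 0, 0], [0.6, 0, 0.14, 0, 0, 0]]]'

```text
t: 12.65
eef_pos: [0.5176, 0.2267, 0.1385]
ee_rot: [0.674, 0.738, 0.001, 0.0]
force: [2.0, -2.5, 3.9]
grip_width: 0.0003
```

```bash
python3 st.py
```

```text
t 12.65 hd [199.45   1.2 ] z 138.46 F [ 1.96 -2.52  3.91] x [-9.050e-02  9.959e-01  3.000e-04] zax [ 1.2e-03  4.0e-04 -1.0e+00] w 0.0002698160380909128
```

Call:
play_rows --moves '[[[0.11, 0, 0.08, 0, 0, 0], [0.21, 0, 0.17, 0, 0, 0], [0.3, 0, 0.28, 0, 0, 0], [0.37, 0, 0.39, 0, 0, 0], [0.42, 0, 0.51, 0, 0, 0]]]'

```text
t: 13.15
eef_pos: [0.5133, 0.2675, 0.0861]
ee_rot: [0.674, 0.738, -0.0, -0.0]
force: [0.6, -2.1, 2.7]
grip_width: 0.0003
```

Call:
play_rows --moves '[[[0.01, 0, 0.03, 0, 0, 0], [0.02, 0, 0.06, 0, 0, 0], [0.02, 0, 0.06, 0, 0, 0]]]'

```text
t: 13.45
eef_pos: [0.513, 0.2688, 0.0811]
ee_rot: [0.675, 0.738, -0.0, -0.0]
force: [-1.9, -0.4, 1.9]
grip_width: 0.0003
```

```bash
python3 st.py
```

```text
t 13.45 hd [241.7    0.47] z 81.06 F [-1.94 -0.44  1.86] x [-8.98e-02  9.96e-01 -3.00e-04] zax [-1.e-03 -4.e-04 -1.e+00] w 0.00026081692063210395
```

Keep pressing down to the end stop.

Call:
play_rows --moves '[[[0, 0, 0.01, 0, 0, 0], [0, 0, 0.02, 0, 0, 0], [0, 0, 0.02, 0, 0, 0], [0, 0, 0.02, 0, 0, 0]]]'

```text
t: 13.85
eef_pos: [0.5134, 0.2689, 0.0802]
ee_rot: [0.675, 0.738, -0.0, -0.0]
force: [-6.5, -2.3, 15.7]
grip_width: 0.0005
```

```bash
python3 st.py
```

```text
t 13.85 hd [241.79   0.8 ] z 80.21 F [-6.45 -2.34 15.74] x [-8.96e-02  9.96e-01  1.00e-04] zax [-2.e-04  1.e-04 -1.e+00] w 0.0005384601784063019
```

Call:
play_rows --moves '[[[0, 0, 0.01, 0, 0, 0], [0, 0, 0.01, 0, 0, 0], [0, 0, 0.01, 0, 0, 0]]]'

```text
t: 14.15
eef_pos: [0.5134, 0.269, 0.0798]
ee_rot: [0.675, 0.738, -0.0, -0.0]
force: [-10.4, -4.5, 25.2]
grip_width: 0.0004
```

Call:
play_rows --moves '[[[0, 0, -0.3, 0, 0, 0], [0, 0, -0.7, 0, 0, 0], [0, 0, -1, 0, 0, 0]]]'

```text
t: 14.45
eef_pos: [0.5137, 0.2689, 0.1804]
ee_rot: [0.675, 0.738, 0.001, 0.0]
force: [0.7, 0.2, -0.6]
grip_width: 0.0004
```

Call:
play_rows --moves '[[[-0.3, 0, -0.1, 0, 0, 0], [-0.7, 0, -0.2, 0, 0, 0], [-1, 0, -0.2, 0, 0, 0], [-1, 0, -0.2, 0, 0, 0]]]' --hand 1

```text
t: 14.85
eef_pos: [0.5226, 0.1667, 0.1988]
ee_rot: [0.676, 0.737, 0.0, 0.0]
force: [-0.4, 0.9, 0.7]
grip_width: 0.03
```

Call:
play_rows --moves '[[[-0.3, 0, 0, 0, 0, 0], [-0.7, 0, 0, 0, 0, 0], [-1, 0, 0, 0, 0, 0], [-1, 0, 0, 0, 0, 0]]]'

```text
t: 15.25
eef_pos: [0.5316, 0.0677, 0.1983]
ee_rot: [0.675, 0.737, 0.0, 0.0]
force: [-0.2, 1.0, 0.2]
grip_width: 0.0619
```

```bash
python3 st.py; python3 - <<'E'
from h import *
snap('wrist','w3');s=snap('scene','s3')
a=cv2.resize(s['img'][140:290,310:510][:,:,::-1],None,fx=3.2,fy=3.2,interpolation=cv2.INTER_CUBIC)
cv2.imwrite('pics/s3c.png',a)
E
```

```text
t 15.25 hd [39.76  0.74] z 198.34 F [-0.17  1.03  0.19] x [-8.740e-02  9.962e-01 -2.000e-04] zax [ 3.e-04 -2.e-04 -1.e+00] w 0.06186729264121614
```

View pics/s3c.png

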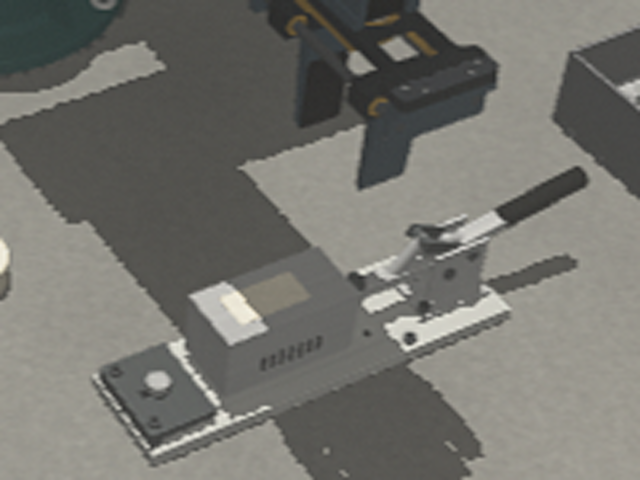

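View pics/w3.png

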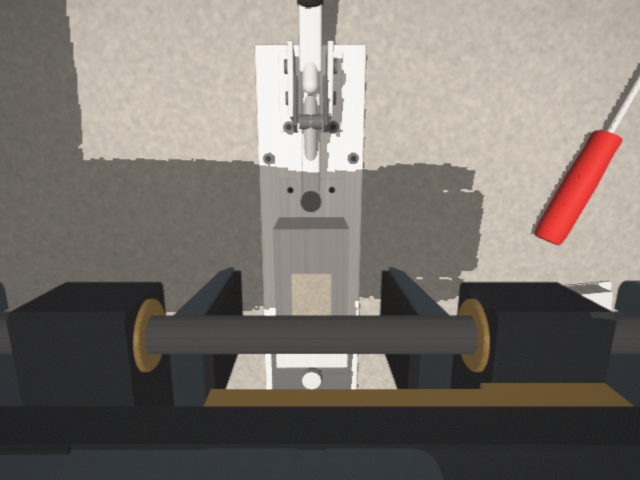

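The views show the clamp closed: nose on the ear at wrist (311,201), handle down past the plate, case under the lip. Back over the cover to grip it.

Call:
play_rows --moves '[[[-0.2, 0, 0.3, 0, 0, 0.002], [-0.43, 0, 0.6, 0, 0, 0.002], [-0.43, 0, 0.9, 0, 0, 0.002], [-0.43, 0, 0.9, 0, 0, 0.002]]]' --hand 1

```text
t: 15.75
eef_pos: [0.533, 0.0277, 0.1052]
ee_rot: [0.675, 0.738, -0.002, -0.002]
force: [0.2, -0.4, 0.3]
grip_width: 0.0912
```

Call:
play_rows --moves '[[[0, 0, 0.3, 0, 0, 0], [0, 0, 0.5, 0, 0, 0], [0, 0, 0.64, 0, 0, 0], [0, 0, 0.66, 0, 0, 0], [0, 0, 0.66, 0, 0, 0]]]'

```text
t: 16.25
eef_pos: [0.5357, 0.0274, 0.043]
ee_rot: [0.675, 0.738, 0.0, 0.0]
force: [-0.5, -0.5, 0.5]
grip_width: 0.0911
```

```bash
python3 st.py
```

```text
t 16.25 hd [-0.69  1.22] z 43.03 F [-0.46 -0.46  0.47] x [-0.0883  0.9961  0.    ] zax [ 4.e-04  0.e+00 -1.e+00] w 0.09114992964223893
```

Call:
play_rows --moves '[[[-0.02, -0.004, 0, 0, 0, 0], [-0.02, -0.004, 0, 0, 0, 0]]]'

```text
t: 16.45
eef_pos: [0.5356, 0.0248, 0.0433]
ee_rot: [0.675, 0.738, 0.0, 0.001]
force: [-0.6, 0.8, -0.6]
grip_width: 0.0909
```

Call:
play_rows --moves '[[[0, 0, 0, 0, 0, 0], [0, 0, 0, 0, 0, 0], [0, 0, 0, 0, 0, 0], [0, 0, 0, 0, 0, 0], [0, 0, 0, 0, 0, 0]]]' --hand 0

```text
t: 16.95
eef_pos: [0.5351, 0.0249, 0.0424]
ee_rot: [0.675, 0.738, 0.0, 0.0]
force: [-0.1, 0.9, 0.6]
grip_width: 0.0561
```

Call:
play_rows --moves '[[[0, 0, 0, 0, 0, 0], [0, 0, 0, 0, 0, 0], [0, 0, 0, 0, 0, 0]]]'

```text
t: 17.25
eef_pos: [0.5351, 0.025, 0.0424]
ee_rot: [0.675, 0.738, 0.0, 0.0]
force: [0.2, -0.5, 1.1]
grip_width: 0.0561
```

Call:
play_rows --moves '[[[0, 0, -0.02, 0, 0, 0], [0, 0, -0.05, 0, 0, 0], [0, 0, -0.08, 0, 0, 0], [0, 0, -0.11, 0, 0, 0], [0, 0, -0.14, 0, 0, 0]]]'

```text
t: 17.75
eef_pos: [0.5345, 0.025, 0.0563]
ee_rot: [0.675, 0.738, -0.0, -0.0]
force: [1.4, 2.8, -17.9]
grip_width: 0.0559
```

```bash
python3 st.py
```

```text
t 17.75 hd [-2.98 -0.16] z 56.27 F [  1.38   2.83 -17.93] x [-8.790e-02  9.961e-01  1.000e-04] zax [-9.e-04  1.e-04 -1.e+00] w 0.055922001155919124
```

Call:
play_rows --moves '[[[0, 0, -0.04, 0, 0, 0], [0, 0, -0.08, 0, 0, 0], [0, 0, -0.12, 0, 0, 0], [0, 0, -0.16, 0, 0, 0], [0, 0, -0.2, 0, 0, 0]]]'

```text
t: 18.25
eef_pos: [0.5348, 0.025, 0.0766]
ee_rot: [0.675, 0.738, -0.0, -0.0]
force: [0.5, 3.9, -17.7]
grip_width: 0.0558
```

Call:
play_rows --moves '[[[0, 0, -0.04, 0, 0, 0], [0, 0, -0.08, 0, 0, 0], [0, 0, -0.12, 0, 0, 0], [0, 0, -0.16, 0, 0, 0], [0, 0, -0.2, 0, 0, 0]]]'

```text
t: 18.75
eef_pos: [0.5361, 0.0248, 0.0976]
ee_rot: [0.675, 0.738, 0.001, 0.001]
force: [0.9, -0.4, -1.8]
grip_width: 0.056
```

Call:
play_rows --moves '[[[0, 0, -0.05, 0, 0, 0], [0, 0, -0.1, 0, 0, 0], [0, 0, -0.15, 0, 0, 0], [0, 0, -0.2, 0, 0, 0], [0, 0, -0.2, 0, 0, 0]]]'

```text
t: 19.25
eef_pos: [0.5355, 0.025, 0.1171]
ee_rot: [0.675, 0.738, 0.0, 0.0]
force: [-0.7, -0.1, -1.4]
grip_width: 0.0558
```

```bash
python3 st.py; python3 - <<'E'
from h import *
snap('wrist','w4');s=snap('scene','s4')
a=cv2.resize(s['img'][120:290,310:510][:,:,::-1],None,fx=3.2,fy=3.2,interpolation=cv2.INTER_CUBIC)
cv2.imwrite('pics/s4c.png',a)
E
```

```text
t 19.25 hd [-3.12  0.77] z 117.12 F [-0.66 -0.14 -1.44] x [-8.790e-02  9.961e-01 -1.000e-04] zax [ 0.0011 -0.     -1.    ] w 0.055775415295811655
```

View pics/s4c.png

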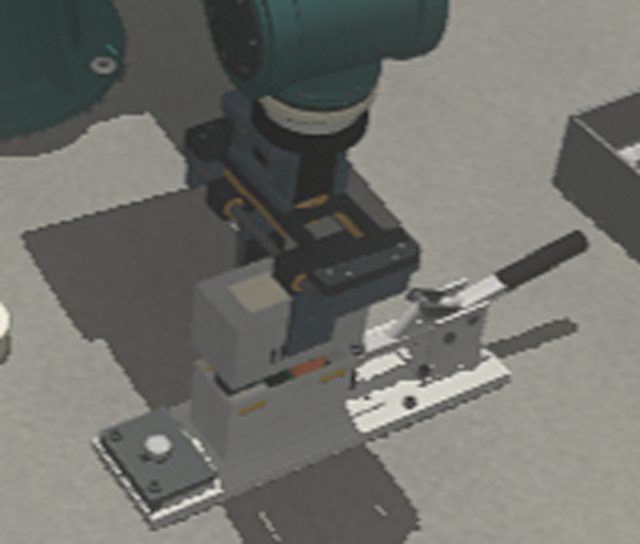

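The crop shows the cover free above the open base: board visible, base still in the slot, clamp closed. I'll carry the cover to the mat.

Call:
play_rows --moves '[[[0, 0, -0.15, 0, 0, 0], [0, 0, -0.3, 0, 0, 0], [-0.3, -0.12, -0.3, 0, 0, 0], [-0.65, -0.26, -0.3, 0, 0, 0], [-0.97, -0.4, -0.3, 0, 0, 0]]]'

```text
t: 19.85
eef_pos: [0.5038, -0.0763, 0.1479]
ee_rot: [0.675, 0.738, 0.0, 0.001]
force: [1.3, -0.2, -0.8]
grip_width: 0.0559
```

Call:
play_rows --moves '[[[-0.35, -0.15, 0, 0, 0, 0], [-0.7, -0.3, 0, 0, 0, 0], [-0.97, -0.4, 0, 0, 0, 0], [-0.97, -0.4, 0, 0, 0, 0]]]'

```text
t: 20.25
eef_pos: [0.4721, -0.178, 0.1478]
ee_rot: [0.676, 0.737, 0.0, 0.001]
force: [-1.1, 0.8, -1.2]
grip_width: 0.0562
```

Call:
play_rows --moves '[[[-0.35, -0.15, 0, 0, 0, 0.05], [-0.7, -0.3, 0, 0, 0, 0.11], [-0.97, -0.4, 0, 0, 0, 0.11], [-0.97, -0.4, 0, 0, 0, 0.11], [-0.97, -0.4, 0, 0, 0, 0.11]]]'

```text
t: 20.75
eef_pos: [0.4413, -0.2754, 0.1471]
ee_rot: [0.717, 0.697, 0.0, 0.0]
force: [-0.6, 0.4, -0.8]
grip_width: 0.0559
```

```bash
python3 st.py; python3 - <<'E'
from h import *
snap('wrist','w5'); print(bot.state()['eef_pos'])
E
```

```text
t 20.75 hd [-293.78 -120.13] z 147.06 F [-0.63  0.38 -0.78] x [ 2.810e-02  9.996e-01 -2.000e-04] zax [ 6.e-04 -2.e-04 -1.e+00] w 0.055929511834647415
[ 0.44135854 -0.27491023  0.14688129]
```

View pics/w5.png

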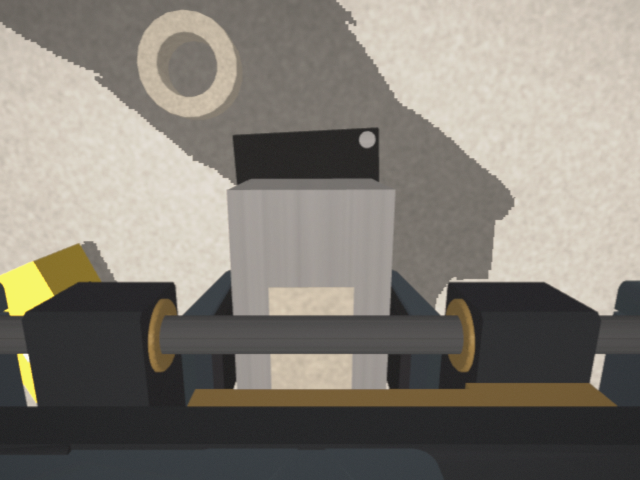

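The mat's end, with its snap at (367,140), shows centred ahead of the cover at (234..379,130). The snap is well clear of it.

Call:
play_rows --moves '[[[0, 0, 0.3, 0, 0, 0], [0, 0, 0.65, 0, 0, 0], [0, 0, 0.9, 0, 0, 0], [0, 0, 1, 0, 0, 0], [0, 0, 1, 0, 0, 0]]]'

```text
t: 21.3
eef_pos: [0.4408, -0.2743, 0.0457]
ee_rot: [0.716, 0.698, -0.0, -0.001]
force: [-0.7, -0.4, -1.2]
grip_width: 0.0558
```

Call:
play_rows --moves '[[[0, 0, 0.06, 0, 0, 0], [0, 0, 0.12, 0, 0, 0], [0, 0, 0.17, 0, 0, 0], [0, 0, 0.2, 0, 0, 0], [0, 0, 0.21, 0, 0, 0]]]'

```text
t: 21.8
eef_pos: [0.441, -0.2755, 0.0252]
ee_rot: [0.717, 0.697, -0.0, -0.0]
force: [-0.5, 0.8, -1.3]
grip_width: 0.0561
```

```bash
python3 st.py
```

```text
t 21.8 hd [-293.78 -120.46] z 25.16 F [-0.47  0.81 -1.28] x [2.730e-02 9.996e-01 1.000e-04] zax [-1.e-04  1.e-04 -1.e+00] w 0.05607978195468341
```

Call:
play_rows --moves '[[[0, 0, 0.005, 0, 0, 0], [0, 0, 0.01, 0, 0, 0], [0, 0, 0.015, 0, 0, 0], [0, 0, 0.015, 0, 0, 0]]]'

```text
t: 22.2
eef_pos: [0.4411, -0.2755, 0.0239]
ee_rot: [0.717, 0.697, 0.0, 0.0]
force: [-0.5, 1.2, -0.5]
grip_width: 0.0557
```

```bash
python3 st.py
```

```text
t 22.2 hd [-293.83 -120.36] z 23.89 F [-0.48  1.23 -0.53] x [ 2.720e-02  9.996e-01 -1.000e-04] zax [ 1.e-04 -1.e-04 -1.e+00] w 0.05566462178559928
```

Call:
play_rows --moves '[[[0, 0, 0.005, 0, 0, 0], [0, 0, 0.01, 0, 0, 0], [0, 0, 0.01, 0, 0, 0], [0, 0, 0.01, 0, 0, 0]]]'

```text
t: 22.6
eef_pos: [0.4411, -0.2755, 0.0233]
ee_rot: [0.717, 0.697, -0.0, -0.0]
force: [-2.7, 1.7, 12.1]
grip_width: 0.0559
```

```bash
python3 st.py
```

```text
t 22.6 hd [-293.86 -120.32] z 23.32 F [-2.74  1.7  12.1 ] x [0.0272 0.9996 0.    ] zax [-1.e-04  0.e+00 -1.e+00] w 0.05592744364650897
```

Call:
play_rows --moves '[[[0, 0, -0.006, 0, 0, 0], [0, 0, -0.006, 0, 0, 0]]]'

```text
t: 22.8
eef_pos: [0.4411, -0.2755, 0.0235]
ee_rot: [0.717, 0.697, 0.0, 0.0]
force: [0.6, 0.4, -1.5]
grip_width: 0.0561
```

Call:
play_rows --moves '[[[0, 0, 0, 0, 0, 0], [0, 0, 0, 0, 0, 0], [0, 0, 0, 0, 0, 0], [0, 0, 0, 0, 0, 0], [0, 0, 0, 0, 0, 0]]]' --hand 1

```text
t: 23.3
eef_pos: [0.441, -0.2755, 0.0234]
ee_rot: [0.717, 0.697, 0.0, 0.0]
force: [0.2, -0.1, -0.5]
grip_width: 0.0907
```

Call:
play_rows --moves '[[[0, 0, -0.1, 0, 0, 0], [0, 0, -0.4, 0, 0, 0], [0, 0, -0.7, 0, 0, 0], [0, 0, -1, 0, 0, 0], [0, 0, -1, 0, 0, 0]]]'

```text
t: 23.8
eef_pos: [0.4429, -0.2767, 0.1276]
ee_rot: [0.717, 0.697, 0.001, 0.003]
force: [-0.4, 0.2, -0.3]
grip_width: 0.0918
```

Call:
play_rows --moves '[[[-0.3, 0.3, -0.4, 0, 0, 0], [-0.7, 0.6, -0.8, 0, 0, 0], [-1, 0.8, -1, 0, 0, 0], [-1, 0.8, -1, 0, 0, 0], [-1, 0.8, -1, 0, 0, 0]]]'

```text
t: 24.3
eef_pos: [0.5189, -0.3787, 0.224]
ee_rot: [0.717, 0.697, 0.0, 0.001]
force: [-1.3, 0.5, -0.4]
grip_width: 0.0909
```

Call:
play_rows --moves '[[[-0.4, 0, 0, 0, 0, 0], [-0.8, 0, 0, 0, 0, 0], [-1, 0, 0, 0, 0, 0], [-1, 0, 0, 0, 0, 0], [-1, 0, 0, 0, 0, 0]]]'

```text
t: 24.8
eef_pos: [0.5148, -0.4761, 0.2221]
ee_rot: [0.717, 0.697, 0.0, -0.001]
force: [0.4, 0.2, -1.0]
grip_width: 0.091
```

```bash
python3 st.py; python3 - <<'E'
from h import *
s=snap('scene','s6');t=snap('top','t6')
a=cv2.resize(s['img'][150:370,180:540][:,:,::-1],None,fx=2.2,fy=2.2,interpolation=cv2.INTER_CUBIC)
cv2.imwrite('pics/s6c.png',a); 
# bystander shifts vs start
d=cv2.absdiff(load('top0')['img'],t['img']).max(2)[100:220,150:480]; print((d>60).sum())
E
```

```text
t 24.8 hd [-500.3   -65.07] z 222.13 F [ 0.43  0.18 -1.01] x [0.0276 0.9996 0.0018] zax [-0.0015  0.0018 -1.    ] w 0.09103286920823533
4257
```

View pics/s6c.png

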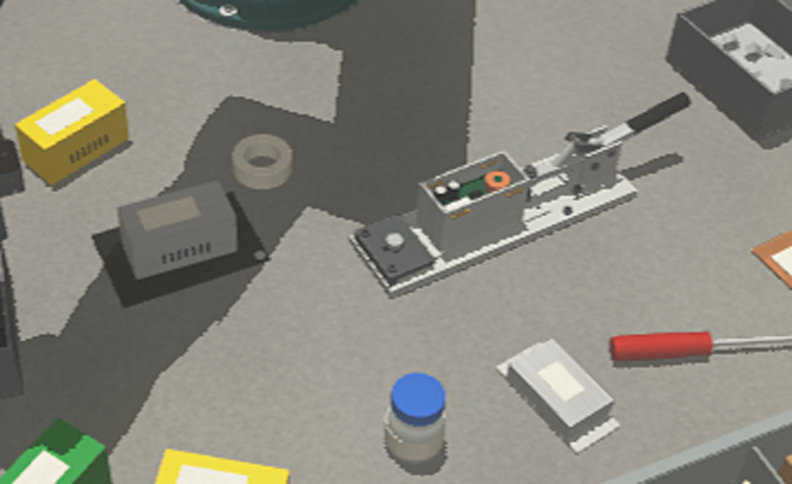

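View pics/t6.png

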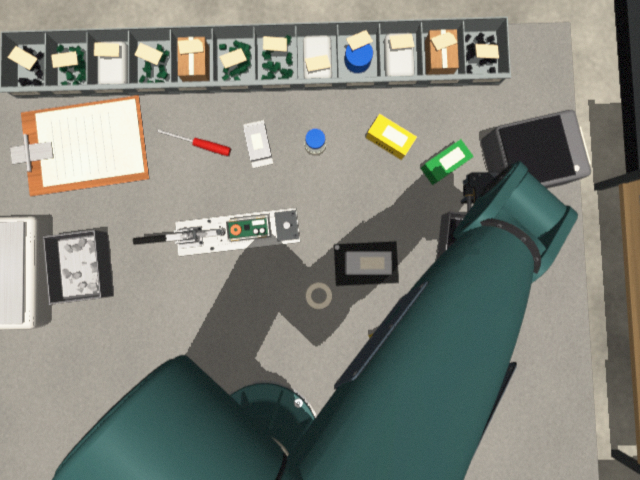

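The final views show the cover upright on the mat at top (368,263), the open base in the hold-down with the handle flat at (135,240), and the bystanders where they were. One numeric check of the handle angle before handing in.

```bash
python3 - <<'E'
from h import *
s=load('s6');u=np.array([-.0903,.9959,0]);o=np.array([.5350,.028,0])
for a in (10,13,16,20):
    r=np.radians(a);p=proj(s,o+u*(.165+.116*np.cos(r))+[0,0,.056+.116*np.sin(r)]); print(a,np.round([(p[0]-180)*2.2,(p[1]-150)*2.2],1))
E
```

```text
10 [685.7  96.3]
13 [686.   92.7]
16 [686.   89.2]
20 [685.7  84.7]
```

The handle tip was seen at about (687,98), which matches 10°, fully closed.

```bash
python3 -c "
from cell import bot
print(bot.job_done())"
```

```text
the job is handed in; nothing more can be done
None
```

The job is handed in, at about 25 s on the robot's clock. The base is clamped in the hold-down, and the cover stands open side down in the middle of the rubber mat.

- **Seating:** I set the case on the plate and slid it in under the lip. The contact force rose to 9 N and then 15 N about 3 mm past the seat point, which I took as the stop. I then pushed the clamp handle down to a hard stop, pressing with about 25 N.
- **Cover:** It came straight off at about 18 N while the base stayed put. I put it down with up to 12 N of contact force, then eased off before letting go.
- **Last checks:** The final pictures show the base open under the lip with the clamp nose on its ear. The handle tip matches the 10° closed angle.
- **Bystanders:** They look unmoved by eye. My picture comparison of that area flagged 4,257 changed pixels. The case's removal and the arm with its shadow are in that area, so the comparison proves nothing either way. The arm also hides part of the final top view.

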